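# Bring the lagging tin up level in the can tray

### The arm

A 6-joint arm with a two-finger parallel gripper is mounted at the origin on the work surface. World frame = base frame: x ahead of the robot, y to its left, z up, the work surface at z = 0. Lengths are in m, angles in rad, forces in N, time in s.
With the tool pointing down it reaches from about 0.275 to 0.825 m from the base axis. Payload 4.9 kg.
Tool frame: the origin (TCP) lies midway between the tips of the shut fingers; the grasp point (between the pads) lies 19 mm behind it; z points along the fingers, y is the line along which they close (so a half turn about z gives the same grasp; the last joint's range is limited). The gripper opens to 85 mm and grips with 20 to 120 N. Pads are 22 mm wide; open, the fingers measure 114 mm over their backs; the gripper's body (76 mm by 85 mm) begins 54 mm behind the grasp point. The pads swing forward as they close: fully open they stand 13 mm farther back than shut.
Start: joints at [-1.346, 0.326, -0.193, 1.052, 0, 1.437], TCP at [0.193, -0.515, 0.231] pointing down, gripper open.
Joint ranges: [-2.65, 2.65], [-0.97, 1.79], [-1.3, 1.35], [-1.93, 2.1], [-1.47, 1.37], [-3.14, 3.14]. Speed limits (rad/s): [2.57, 2.57, 3.14, 3.14, 3.14, 3.14].

### API

Orientations are given as a 3x3 rotation matrix whose columns are the frame's x, y, z axes.
In Python, from station import telemetry, cams, ctrl gives the robot as it stands. The module is installed in compiled form; this text tells all that it offers.
- The arm moves only by the tool play_rows, never from a script. Its argument "series" is a list of rows, each a list of 4 numbers: the shift along the world's x, y, z in units of 25 mm (1.0 is 25 mm), then the turn about the world's z in units of 5 degrees (1.0 is 5 degrees). In form: [[tx, ty, tz, yaw], ...]. A call has 1 to 10 rows; each row shifts and turns the commanded pose from where the row before left it; what a row does not reach is not made up. A row lasts 1/8 s, in which the tool goes at most 62.5 mm and 10.7 degrees, less where a joint would pass 70% of its speed; a pose out of reach is approached as far as the arm can. A call is refused whole if a number of a shift passes 1 or a number of a turn 1, either way. A call with a gripper value outside its range is refused whole. "claw" is the finger opening in mm, from 0 to 85.4, set as the call begins (left out, the last holds). The fingers move at their own pace and stop on an object; "squeeze" is the grip in N (left out, the last holds). Time passes only in rows, so rows that do not move let the fingers close. It gives the time, the measured TCP pose, the force, the opening and the grip force at its end, in the units of the state.
- telemetry.state(): the state, without advancing time (a new reading comes with each control period).
- cams.capture(name): name is "side" or "top" or "wrist"; returns the picture (480x640x3 uint8, red, green, blue); there is no depth.
- cams.get_calibration(name): a dict with "camera_matrix" (3x3 intrinsics, pixels), "world_from_camera" (4x4, takes a point from camera to world coordinates). Camera axes: x right, y down, z forward; pixel columns grow to the right and rows downward; lengths in m; the calibration is good to about 2 mm. The wrist camera is an equidistant fisheye: a pixel r from the principal point sees the ray r / f radians off the axis. A picture is of the moment at which its call begins: read the wrist's pose just before it. get_calibration takes no time and is no camera call; for the wrist camera it gives the pose at the moment of the call.
- ctrl.close_job(): hands the job in; it is judged then, once.
Trained networks look in the newest picture that a camera, given by its name, has taken for a name from the list of things; names that differ only in an ending like _2 or _b are one class to them, and where a whole thing is asked for, a point or a joint stands for the part that bears it (a point fixed in the world has none). Each returns a list of dicts, best first, with "score" (0 to 1); they miss things now and then, are a little off and sometimes report something else, mostly with a low value. They report only what shows in the picture. A call takes as long as a camera call.
- cams.find_in(camera, query): "box" ([left, top, right, bottom] in pixels, round what is visible of it).
- cams.regions_of(camera, query): "pixels" (480x640 bool, what is visible of it) and "box" ([left, top, right, bottom] in pixels, round what is visible of it).
The state is a dict: "t": time; "joint_positions": joint angles; "joint_vel": joint speeds; "effort": joint torques, N m; "tool_pos": TCP position; "ee_rot": TCP orientation; "wrist_force": force on the tool from outside, world axes, zero at the start; "torque": the same for the moment, N m; "grip_width": finger opening in m; "finger_force": force on a finger pad.
Only numpy, scipy, OpenCV 4.12 (cv2) and the standard library are available. Lean on these libraries where they do the work, as an engineer would, in place of code of your own. Each camera call takes 0.05 s, during which the arm holds its last target. There are 200 camera calls.

### The job

In the open-fronted can tray the tin that leads the middle lane has been left behind: with a fingertip on its top, roll it forward along its lane, towards the tray's open front, until it lies level with the front tins of the lanes on either side, and leave it lying there at rest. Only roll it from the top: don't reach down beside it to push or pinch it, don't lift it, and don't flick it and let it run. Leave the other tins, the jar and everything beside the tray where they are.

Things in the scene. Friction and masses are not known exactly. Their poses are not given: they have to be found in the camera images.
- tray: wooden can tray, fixed, 350 mm long (x), 383 mm wide (y); origin at the centre of its underside on the table; its open front faces its -x (roughly towards the robot), a back wall 68 mm high stands at +x; floor 8 mm thick; three lanes run along x, each 117 mm clear, centred at y = +125, 0 and -125 mm; outer walls rise 53 mm above the table, the two dividers 36 mm; all walls 8 mm thick
- tin: the tin to be rolled, front one of two in the middle lane, top 81 mm above the table: steel tin in a buff paper wrapper, lying across the lane, 73 mm diameter, 110 mm long, about 0.4 kg; origin mid-length on its axis, 44.5 mm above the table; y along its axis (x and z turn as it rolls); rolls freely; its centre moves half as far as a fingertip that rides its top without slipping
- tin_left: front tin of the left lane (y = +125 mm in the tray), same size as the tin to be rolled: steel tin in a buff paper wrapper, lying across the lane, 73 mm diameter, 110 mm long, about 0.4 kg; origin mid-length on its axis, 44.5 mm above the table; y along its axis (x and z turn as it rolls)
- tin_right: front tin of the right lane (y = -125 mm in the tray), level with the front tin of the left lane: steel tin in a buff paper wrapper, lying across the lane, 73 mm diameter, 110 mm long, about 0.4 kg; origin mid-length on its axis, 44.5 mm above the table; y along its axis (x and z turn as it rolls)
- tin_behind: second tin of the middle lane, 3 mm behind the tin to be rolled, no room for a finger between them: steel tin in a buff paper wrapper, lying across the lane, 73 mm diameter, 110 mm long, about 0.4 kg; origin mid-length on its axis, 44.5 mm above the table; y along its axis (x and z turn as it rolls)
- tin_spare: spare tin near the back of one of the side lanes: steel tin in a buff paper wrapper, lying across the lane, 73 mm diameter, 110 mm long, about 0.4 kg; origin mid-length on its axis, 44.5 mm above the table; y along its axis (x and z turn as it rolls)
- jar: upright screw-top jar, 68 mm diameter, 105 mm high, standing near the back of the other side lane; origin at the centre of its underside
- fish_tin: flat tin, 84 mm diameter, 36 mm high, on the table beside the tray (left or right); origin at the centre of its underside
- tape: roll of parcel tape lying flat, 90 mm diameter, 48 mm high, on the table beside the tray (left or right); origin at the centre of its underside
- torch: pocket torch lying along its x, 135 mm long, 38 mm across its head, on the table beside the tray (left or right); origin on its axis
- batteries: small cardboard battery box, 55 x 90 x 28 mm, on the table beside the tray (left or right); origin at the centre of its underside

How it is judged:
At the end, for the whole second after the job is handed in: The tin lies on the floor of its lane, at rest, its axis across the lane (within 7 degrees) and its centre within 10 mm of level with both front tins beside it; those two have moved less than 10 mm and everything else less than 20 mm from where it was (x of tin in the frame of tin_left between -0.01 and 0.01 m and x of tin in the frame of tin_right between -0.01 and 0.01 m and linear speed of tin below 0.01 m/s and height (world z) of tin between 0.0405 and 0.0485 m and angle between the y axis of tin and the y axis of tray, either way round below 0.12 rad and distance of each of tin_left, tin_right from where it was at the start of the episode below 0.01 m and distance of each of tin_behind, tin_spare, jar, fish_tin, tape, torch, batteries from where it was at the start of the episode below 0.02 m); the robot touches nothing.
It fails at once if the tin is lifted (over 8 mm) (height (world z) of tin above 0.0525 m).
It fails at once if the fingers touch the tin while reaching down beside it (the point between the finger pads lower than 75 mm above the table, 6 mm below the tin's top) (contact force between the fingers and tin above 0.3 N and height (world z) of the grasp point below 0.075 m).
It fails at once if the tin is flicked and runs (faster than 0.35 m/s) (linear speed of tin above 0.35 m/s).
It fails at once if another tin in the tray, or the jar, is shoved (moved over 20 mm) (distance of any of tin_left, tin_right, tin_behind, tin_spare, jar from where it was at the start of the episode above 0.02 m).
It fails at once if a thing beside the tray is shoved (moved over 20 mm) (distance of any of fish_tin, tape, torch, batteries from where it was at the start of the episode above 0.02 m).
It also fails if it takes over 58 s, if anything falls off the work surface, if the arm or the gripper's body presses on something with over 40 N, if the wrist force passes 120 N, or if a joint passes its speed limit or range.

## Working session

There is one attempt and no reset: what is moved stays moved. The work goes in short steps, Python scripts to look and compute and a tool call to move; the robot and the scene stay as the last step left them, time stands still between calls to the robot, and variables do not carry over. Pictures are saved under pics/ and viewed, at most 10 in all, crops included, and the job is handed in when it is done.

Besides the shell and the picture viewer there is one more tool, called as a command line: name --pt "numbers of a row" for each row, then --argument value for the rest. play_rows: Moves the arm, as the interface text tells. Its arguments: {"type":"object","properties":{"series":{"type":"array","items":{"type":"array","items":{"type":"number"}}},"claw":{"type":"number"},"squeeze":{"type":"number"}},"required":["series"]}

```bash
mkdir -p pics; cat > h.py <<'E'
from station import telemetry,cams,ctrl
import numpy as np,cv2
def proj(cam,P):
    c=cams.get_calibration(cam);K=np.array(c["camera_matrix"]);T=np.linalg.inv(np.array(c["world_from_camera"]))
    p=(T[:3,:3]@np.atleast_2d(P).T).T+T[:3,3];q=(K@p.T).T;return q[:,:2]/q[:,2:]
def back(cam,uv,z):
    c=cams.get_calibration(cam);K=np.array(c["camera_matrix"]);T=np.array(c["world_from_camera"])
    d=T[:3,:3]@np.linalg.inv(K)@np.array([uv[0],uv[1],1.]);o=T[:3,3];return o+d*(z-o[2])/d[2]
E
python3 - <<'E'
from h import *
for n in("top","side"):
    im=cams.capture(n);cv2.imwrite(f"pics/{n}0.png",im[:,:,::-1])
    c=cams.get_calibration(n);print(n,np.round(c["world_from_camera"],3).tolist(),np.round(c["camera_matrix"],0).tolist())
    for q in("tin","tray","jar","tin_behind"):
        for r in cams.find_in(n,q)[:6]:
            b=r["box"];print(q,round(r["score"],2),np.round(b),np.round(back(n,[(b[0]+b[2])/2,(b[1]+b[3])/2],.07),3))
s=telemetry.state();print(s["t"],s["tool_pos"],s["ee_rot"])
E
```

```text
top [[-0.013, -0.994, 0.107, 0.415], [-1.0, 0.013, 0.006, 0.016], [-0.008, -0.107, -0.994, 1.122], [0.0, 0.0, 0.0, 1.0]] [[480.0, 0.0, 309.0], [0.0, 480.0, 233.0], [0.0, 0.0, 1.0]]
tin 0.64 [316. 190. 371. 230.] [ 0.579 -0.053  0.07 ]
tray 0.74 [247. 142. 434. 309.] [ 0.544 -0.046  0.07 ]
tray 0.7 [445. 176. 469. 230.] [ 0.592 -0.306  0.07 ]
jar 0.96 [271. 153. 304. 190.] [0.667 0.07  0.07 ]
tin_behind 0.83 [318. 159. 371. 193.] [ 0.655 -0.058  0.07 ]
tin_behind 0.3 [369. 235. 422. 269.] [ 0.484 -0.166  0.07 ]
side [[-0.978, -0.121, 0.172, 0.365], [-0.211, 0.576, -0.79, 0.796], [-0.003, -0.809, -0.588, 0.626], [0.0, 0.0, 0.0, 1.0]] [[461.0, 0.0, 321.0], [0.0, 461.0, 246.0], [0.0, 0.0, 1.0]]
tin 0.86 [285. 201. 333. 246.] [ 0.572 -0.027  0.07 ]
tray 0.7 [207. 176. 413. 314.] [0.551 0.05  0.07 ]
jar 0.95 [234. 217. 270. 272.] [0.668 0.073 0.07 ]
tin_behind 0.84 [260. 199. 297. 244.] [ 0.639 -0.022  0.07 ]
0.5 [ 0.19313041 -0.51495966  0.23125269] [[ 9.36319797e-01  3.51148456e-01  8.81335504e-06]
 [ 3.51148454e-01 -9.36319792e-01  9.83661542e-05]
 [ 4.27932420e-05 -8.90073815e-05 -9.99999995e-01]]
```

View pics/top0.png

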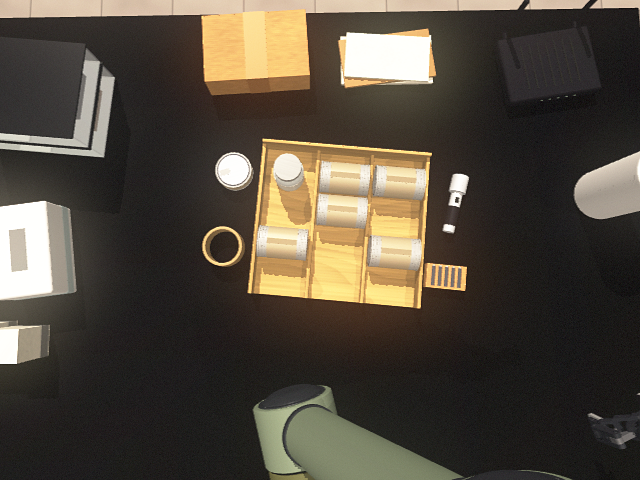

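View pics/side0.png

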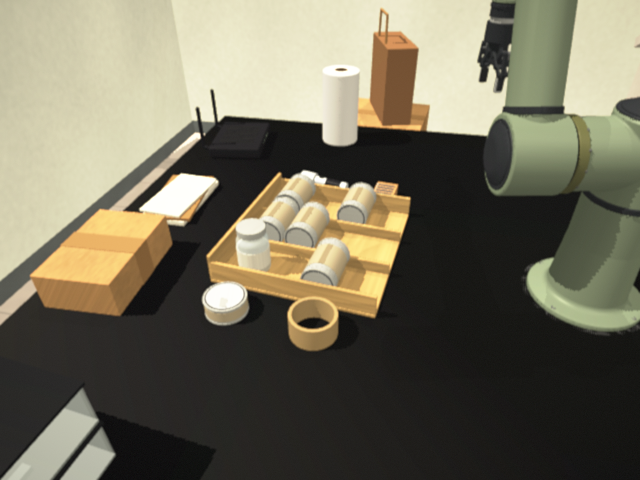

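The top view shows the tray with corners near (263,141), (431,153), (420,307) and (249,293). The tin to be rolled is at (341,211). The front tins are at (283,243) on the left and (395,252) on the right, with tin_behind at (345,178), the spare at (400,182) and the jar at (288,172). Next I'll fit the tray yaw and the tin positions.

```bash
cat >> h.py <<'E'
from scipy.optimize import least_squares
def hull(cam,xy,yaw):
    a=np.linspace(0,2*np.pi,40);P=[]
    for y in(-.055,.055):
        for t in a:
            lx=.0365*np.cos(t);P.append([xy[0]+lx*np.cos(yaw)-y*np.sin(yaw),xy[1]+lx*np.sin(yaw)+y*np.cos(yaw),.0445+.0365*np.sin(t)])
    return cv2.convexHull(proj(cam,np.array(P)).astype(np.float32))
def cen(h):
    m=cv2.moments(h);return np.array([m["m10"],m["m01"]])/m["m00"]
def fit(cam,mask,yaw):
    ys,xs=np.nonzero(mask);c=np.array([xs.mean(),ys.mean()])
    r=least_squares(lambda p:cen(hull(cam,p,yaw))-c,back(cam,c,.06)[:2],diff_step=1e-3)
    return r.x,mask.sum()/cv2.contourArea(hull(cam,r.x,yaw))
E
python3 - <<'E'
from h import *
uv=np.array([[263,141],[431,153],[420,307],[249,293]],float)
L=np.array([[.175,.1915,.068],[.175,-.1915,.068],[-.175,-.1915,.053],[-.175,.1915,.053]])
def W(p):
    c,s=np.cos(p[2]),np.sin(p[2]);return np.c_[p[0]+c*L[:,0]-s*L[:,1],p[1]+s*L[:,0]+c*L[:,1],L[:,2]]
cams.capture("top")
r=least_squares(lambda p:(proj("top",W(p))-uv).ravel(),[.55,-.05,0]);print("tray",r.x,np.round(r.fun,1))
yaw=r.x[2];R=np.array([[np.cos(yaw),np.sin(yaw)],[-np.sin(yaw),np.cos(yaw)]])
for cam in("top","side"):
    if cam=="side":cams.capture(cam)
    for q in("tin","tin_left","tin_right","tin_behind","tin_spare"):
        for d in cams.regions_of(cam,q)[:5]:
            if d["score"]<.25: continue
            p,a=fit(cam,d["pixels"],yaw);print(cam,q,round(d["score"],2),np.round(d["box"]),np.round(p,4),"intray",np.round(R@(p-r.x[:2]),4),round(a,2))
E
```

```text
tray [ 0.55237786 -0.04711091 -0.09441598] [-1.1 -2.3  0.7 -1.1  1.4  1.8 -1.   1.4]
top tin 0.63 [316. 192. 370. 229.] [ 0.5816 -0.0514] intray [ 0.0295 -0.0015] 0.95
top tin_left 0.96 [256. 228. 309. 259.] [0.5109 0.0824] intray [-0.0535  0.125 ] 0.97
top tin_right 0.79 [368. 237. 421. 272.] [ 0.4856 -0.1651] intray [-0.0553 -0.1237] 0.94
top tin_behind 0.81 [316. 160. 372. 198.] [ 0.6571 -0.0571] intray [ 0.1052 -0.    ] 1.0
top tin_behind 0.55 [218. 151. 253. 190.] [0.6776 0.1917] intray [0.1022 0.2496] 0.69
top tin_spare 0.93 [372. 167. 424. 200.] [ 0.6452 -0.1812] intray [ 0.105  -0.1248] 0.95
side tin 0.57 [286. 200. 331. 246.] [ 0.5827 -0.0616] intray [ 0.0316 -0.0116] 0.88
side tin_left 0.63 [297. 239. 350. 285.] [0.5122 0.0629] intray [-0.0504  0.1057] 0.8
side tin_right 0.59 [337. 184. 378. 223.] [ 0.4868 -0.1797] intray [-0.0527 -0.1382] 0.91
side tin_behind 0.71 [259. 199. 299. 242.] [ 0.6559 -0.0805] intray [ 0.1062 -0.0235] 0.69
side tin_spare 0.57 [276. 174. 315. 214.] [ 0.6446 -0.22  ] intray [ 0.1082 -0.1635] 0.65
side tin_spare 0.33 [342. 182. 379. 224.] [ 0.4866 -0.1836] intray [-0.0526 -0.1421] 0.88
```

play_rows --pt "0.84 0.97 0 -0.28" --pt "0.84 0.97 0 -0.28" --pt "0.84 0.97 0 -0.28" --pt "0.84 0.97 0 -0.28" --pt "0.84 0.97 0 -0.28" --pt "0.84 0.97 0 -0.28" --pt "0.84 0.97 0 -0.28" --pt "0.84 0.97 0 -0.28" --pt "0.84 0.97 0 -0.28" --pt "0.84 0.97 0 -0.28" --claw 0

```text
t: 2.35
tool_pos: [0.4038, -0.2717, 0.2314]
ee_rot: [[0.994, 0.113, 0.0], [0.113, -0.994, -0.0], [0.0, 0.0, -1.0]]
wrist_force: [-0.1, 0.2, -0.2]
grip_width: 0.0003
finger_force: 0.0
```

play_rows --pt "0.84 0.97 0 -0.28" --pt "0.84 0.97 0 -0.28" --pt "0.84 0.97 0 -0.28" --pt "0.84 0.97 0 -0.28" --pt "0.84 0.97 0 -0.28" --pt "0.84 0.97 0 -0.28" --pt "0.84 0.97 0 -0.28" --pt "0.84 0.97 0 -0.28" --pt "0.84 0.97 0 -0.28" --pt "0 0 0 0"

```text
t: 3.6
tool_pos: [0.5932, -0.0527, 0.231]
ee_rot: [[0.995, -0.102, 0.0], [-0.102, -0.995, 0.0], [0.0, -0.0, -1.0]]
wrist_force: [0.4, -0.7, 0.7]
grip_width: -0.0
finger_force: 0.0
```

play_rows --pt "0 0 -1 0" --pt "0 0 -1 0" --pt "0 0 -1 0" --pt "0 0 -1 0" --pt "0 0 -1 0" --pt "0 0 -0.6 0" --pt "0 0 -0.2 0" --pt "0 0 0 0"

```text
t: 4.6
tool_pos: [0.5923, -0.0545, 0.0866]
ee_rot: [[0.994, -0.105, 0.0], [-0.105, -0.994, -0.0], [0.0, 0.0, -1.0]]
wrist_force: [0.1, 0.8, 0.5]
grip_width: 0.0001
finger_force: 0.0
```

```bash
python3 - <<'E'
from h import *
im=cams.capture("side");cv2.imwrite("pics/s1.png",cv2.resize(im[150:320,190:420,::-1],None,fx=3,fy=3))
E
```

```text
(no output)
```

View pics/s1.png

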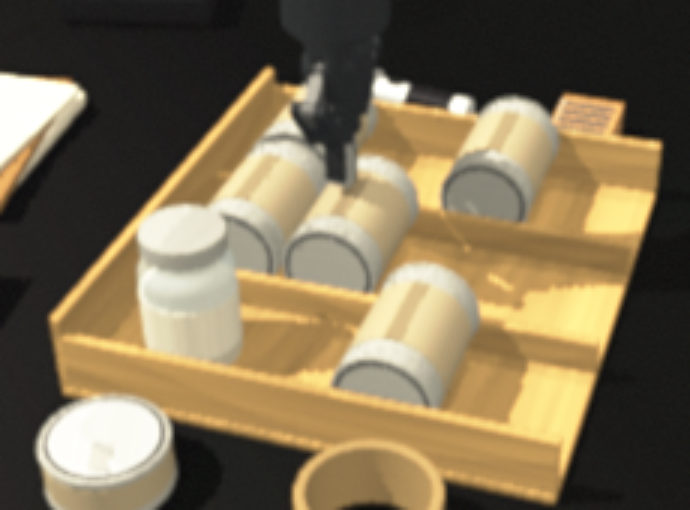

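The shut fingertip, at crop pixel (340,185), is just above the tin's top and slightly towards its rear. I'll press down gently.

play_rows --pt "0 0 -0.12 0" --pt "0 0 -0.08 0" --pt "0 0 -0.06 0" --pt "0 0 0 0"

```text
t: 5.15
tool_pos: [0.5933, -0.0544, 0.0809]
ee_rot: [[0.994, -0.105, 0.003], [-0.105, -0.994, -0.0], [0.003, 0.0, -1.0]]
wrist_force: [-0.1, -0.3, 5.1]
grip_width: 0.0001
finger_force: 2.6
```

play_rows --pt "-0.1 0.01 -0.02 0" --pt "-0.2 0.02 0 0" --pt "-0.2 0.02 0 0" --pt "-0.2 0.02 0 0" --pt "-0.2 0.02 0 0" --pt "-0.2 0.02 0 0" --pt "-0.2 0.02 0 0" --pt "-0.2 0.02 0 0" --pt "-0.1 0.01 0 0" --pt "0 0 0 0"

```text
t: 6.4
tool_pos: [0.5532, -0.0503, 0.0806]
ee_rot: [[0.994, -0.105, 0.003], [-0.105, -0.994, -0.0], [0.003, -0.0, -1.0]]
wrist_force: [-0.6, 1.2, 8.1]
grip_width: -0.0001
finger_force: 3.8
```

```bash
cat > m.py <<'E'
from h import *
yaw=-.098;u=np.array([np.cos(yaw),np.sin(yaw)])
cams.capture("top");cams.capture("side")
for cam in("top","side"):
    g={}
    for q in("tin","tin_left","tin_right","tin_behind"):
        for d in cams.regions_of(cam,q)[:3]:
            if d["score"]<.25:continue
            p,a=fit(cam,d["pixels"],yaw);print(cam,q,round(d["score"],2),np.round(p,4),"along",round(float(u@p),4),round(a,2))
s=telemetry.state();print(s["t"],s["tool_pos"],"along",u@np.array(s["tool_pos"])[:2],s["wrist_force"])
E
python3 m.py
```

```text
top tin_left 0.89 [0.5111 0.0836] along 0.5005 0.95
top tin_right 0.85 [ 0.4833 -0.1949] along 0.5001 0.43
top tin_right 0.4 [ 0.6411 -0.2174] along 0.6593 0.36
side tin 0.57 [ 0.564  -0.0552] along 0.5667 0.73
side tin_left 0.78 [0.5117 0.0634] along 0.503 0.8
side tin_right 0.53 [0.5116 0.0633] along 0.5029 0.83
side tin_right 0.52 [ 0.564 -0.056] along 0.5668 0.72
side tin_behind 0.78 [ 0.6546 -0.0812] along 0.6594 0.76
side tin_behind 0.54 [ 0.5641 -0.056 ] along 0.5669 0.73
6.9 [ 0.55342545 -0.05032312  0.08064277] along 0.555693805870172 [0.31703528 0.97293937 7.4661044 ]
```

play_rows --pt "0 0 -0.0 0" --pt "0 0 0.2 0" --pt "0 0 0.3 0" --pt "0.45 -0.045 0 0" --pt "0.46 -0.045 0 0" --pt "0 0 -0.2 0" --pt "0 0 -0.2 0" --pt "0 0 -0.1 0" --pt "0 0 0 0"

```text
t: 8.02
tool_pos: [0.5764, -0.0526, 0.0805]
ee_rot: [[0.994, -0.105, 0.004], [-0.105, -0.994, -0.0], [0.004, -0.0, -1.0]]
wrist_force: [-0.3, 0.7, 8.6]
grip_width: 0.0
finger_force: 4.2
```

play_rows --pt "-0.12 0.012 0 0" --pt "-0.2 0.02 0 0" --pt "-0.2 0.02 0 0" --pt "-0.2 0.02 0 0" --pt "-0.2 0.02 0 0" --pt "-0.2 0.02 0 0" --pt "-0.2 0.02 0 0" --pt "-0.2 0.02 0 0" --pt "-0.2 0.02 0 0" --pt "0 0 0 0"

```text
t: 9.28
tool_pos: [0.5327, -0.0482, 0.0806]
ee_rot: [[0.994, -0.105, 0.003], [-0.105, -0.994, -0.0], [0.003, -0.0, -1.0]]
wrist_force: [-0.5, 0.8, 9.8]
grip_width: -0.0001
finger_force: 5.0
```

```bash
python3 m.py
```

```text
top tin_left 0.71 [0.6721 0.0673] along 0.6623 0.56
top tin_left 0.7 [0.5111 0.0823] along 0.5006 0.99
top tin_right 0.78 [ 0.4834 -0.1935] along 0.5 0.49
side tin 0.92 [ 0.5448 -0.0592] along 0.548 0.63
side tin_left 0.75 [0.5121 0.0619] along 0.5036 0.78
side tin_left 0.52 [ 0.6545 -0.079 ] along 0.6591 0.74
side tin_right 0.7 [0.5315 0.0396] along 0.5251 5.93
side tin_right 0.61 [ 0.4841 -0.1861] along 0.5 0.83
side tin_right 0.52 [0.5127 0.0631] along 0.5041 0.76
side tin_behind 0.83 [ 0.6542 -0.0787] along 0.6588 0.73
9.775 [ 0.53317853 -0.04820937  0.08068734] along 0.5353372189904737 [-0.59867084  1.1551575  10.17654074]
```

play_rows --pt "0 0 0.2 0" --pt "0 0 0.3 0" --pt "0.44 -0.044 0 0" --pt "0.44 -0.044 0 0" --pt "0 0 -0.2 0" --pt "0 0 -0.2 0" --pt "0 0 -0.1 0" --pt "0 0 0 0"

```text
t: 10.78
tool_pos: [0.5555, -0.0505, 0.0805]
ee_rot: [[0.994, -0.105, 0.004], [-0.105, -0.994, -0.0], [0.004, -0.0, -1.0]]
wrist_force: [0.9, 0.3, 8.7]
grip_width: -0.0004
finger_force: 4.3
```

play_rows --pt "-0.12 0.012 0 0" --pt "-0.2 0.02 0 0" --pt "-0.2 0.02 0 0" --pt "-0.2 0.02 0 0" --pt "-0.2 0.02 0 0" --pt "-0.2 0.02 0 0" --pt "-0.2 0.02 0 0" --pt "-0.2 0.02 0 0" --pt "-0.2 0.02 0 0" --pt "0 0 0 0"

```text
t: 12.02
tool_pos: [0.5119, -0.0461, 0.0806]
ee_rot: [[0.994, -0.105, 0.003], [-0.105, -0.994, -0.0], [0.003, -0.0, -1.0]]
wrist_force: [-0.0, 0.8, 10.2]
grip_width: 0.0
finger_force: 5.3
```

play_rows --pt "0 0 0.2 0" --pt "0 0 0.3 0" --pt "0.44 -0.044 0 0" --pt "0.44 -0.044 0 0" --pt "0 0 0 0"

```text
t: 12.65
tool_pos: [0.5342, -0.0485, 0.0915]
ee_rot: [[0.994, -0.105, 0.001], [-0.105, -0.994, -0.0], [0.001, 0.0, -1.0]]
wrist_force: [0.6, -0.5, 1.4]
grip_width: 0.0002
finger_force: 0.0
```

```bash
python3 m.py; python3 - <<'E'
from h import *
im=cams.capture("side");cv2.imwrite("pics/s2.png",cv2.resize(im[150:320,190:420,::-1],None,fx=3,fy=3))
E
```

```text
top tin_left 0.61 [0.511 0.083] along 0.5004 0.96
top tin_right 0.86 [ 0.4825 -0.1941] along 0.4992 0.48
top tin_behind 0.51 [ 0.6901 -0.0105] along 0.6878 0.0
side tin 0.58 [ 0.5211 -0.0718] along 0.5256 0.67
side tin_left 0.61 [0.5123 0.0624] along 0.5037 0.81
side tin_right 0.67 [ 0.4812 -0.1949] along 0.498 0.7
side tin_behind 0.78 [ 0.6546 -0.0801] along 0.6593 0.74
13.15 [ 0.53278772 -0.04825835  0.09180799] along 0.5349530772511399 [-0.39272963 -0.05648258 -0.49114926]
```

View pics/s2.png

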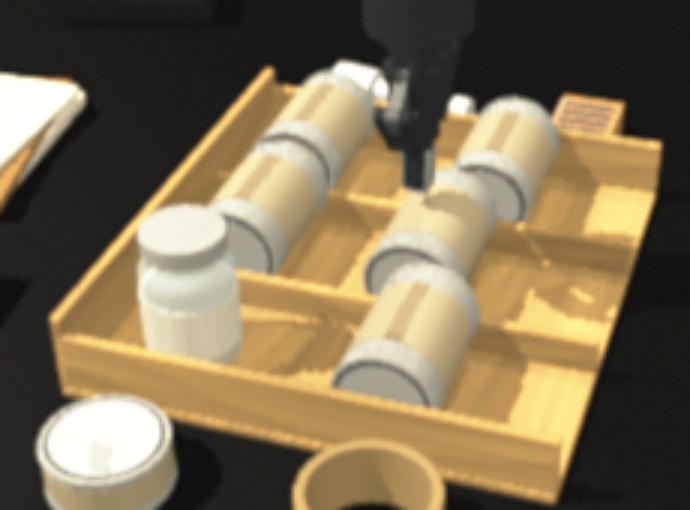

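The tin has rolled cleanly and lies squarely across its lane, at crop pixel (430,235). About 20 mm remains, so one more stroke with a 40 mm tip travel.

play_rows --pt "0 0 -0.2 0" --pt "0 0 -0.2 0" --pt "0 0 -0.1 0" --pt "0 0 0 0"

```text
t: 13.7
tool_pos: [0.5348, -0.0485, 0.0804]
ee_rot: [[0.994, -0.105, 0.004], [-0.105, -0.994, -0.0], [0.004, -0.0, -1.0]]
wrist_force: [0.0, 1.2, 7.4]
grip_width: -0.0001
finger_force: 3.9
```

play_rows --pt "-0.1 0.01 0 0" --pt "-0.2 0.02 0 0" --pt "-0.2 0.02 0 0" --pt "-0.2 0.02 0 0" --pt "-0.2 0.02 0 0" --pt "-0.2 0.02 0 0" --pt "-0.2 0.02 0 0" --pt "-0.2 0.02 0 0" --pt "-0.1 0.01 0 0" --pt "0 0 0 0"

```text
t: 14.95
tool_pos: [0.4947, -0.0444, 0.0808]
ee_rot: [[0.994, -0.105, 0.004], [-0.105, -0.994, -0.0], [0.004, -0.0, -1.0]]
wrist_force: [-0.0, 1.2, 11.6]
grip_width: -0.0003
finger_force: 5.4
```

play_rows --pt "0 0 0 0" --pt "0 0 0.2 0" --pt "0 0 0.5 0" --pt "0 0 1 0" --pt "0 0 1 0" --pt "-1 -1 1 0" --pt "-1 -1 1 0" --pt "-1 -1 1 0" --pt "-1 -1 0 0" --pt "-1 -1 0 0"

```text
t: 16.2
tool_pos: [0.3671, -0.17, 0.2227]
ee_rot: [[0.994, -0.105, 0.001], [-0.105, -0.994, -0.001], [0.001, 0.001, -1.0]]
wrist_force: [-0.3, 0.2, 1.1]
grip_width: 0.0002
finger_force: 0.0
```

play_rows --pt "0 -1 0 0" --pt "0 -1 0 0" --pt "0 -1 0 0" --pt "0 -1 0 0" --pt "0 -1 0 0" --pt "0 -1 0 0" --pt "0 -1 0 0" --pt "0 0 0 0"

```text
t: 17.2
tool_pos: [0.3678, -0.3455, 0.2219]
ee_rot: [[0.994, -0.107, 0.0], [-0.107, -0.994, -0.0], [0.0, 0.0, -1.0]]
wrist_force: [-0.1, 0.4, 0.0]
grip_width: 0.0002
finger_force: 0.0
```

```bash
python3 m.py; python3 - <<'E'
from h import *
im=cams.capture("top");cv2.imwrite("pics/t2.png",cv2.resize(im[130:320,190:480,::-1],None,fx=2.7,fy=2.7))
E
```

```text
top tin 0.65 [ 0.5003 -0.0417] along 0.502 0.96
top tin 0.37 [ 0.6003 -0.3061] along 0.6274 0.44
top tin_left 0.73 [0.5115 0.0825] along 0.501 0.94
top tin_right 0.85 [ 0.4859 -0.1651] along 0.4997 0.95
top tin_behind 0.81 [ 0.6567 -0.0579] along 0.6592 0.96
top tin_behind 0.26 [ 0.6447 -0.1816] along 0.6594 0.94
side tin 0.58 [ 0.4982 -0.0753] along 0.5032 0.69
side tin 0.45 [ 0.6538 -0.0797] along 0.6585 0.76
side tin_left 0.63 [0.5119 0.062 ] along 0.5034 0.82
side tin_right 0.68 [ 0.483  -0.2062] along 0.5008 0.65
side tin_behind 0.78 [ 0.6534 -0.0789] along 0.6579 0.79
17.7 [ 0.36798667 -0.34391907  0.22191556] along 0.3998711606724531 [ 0.16770405 -0.05980873 -0.25972867]
```

View pics/t2.png

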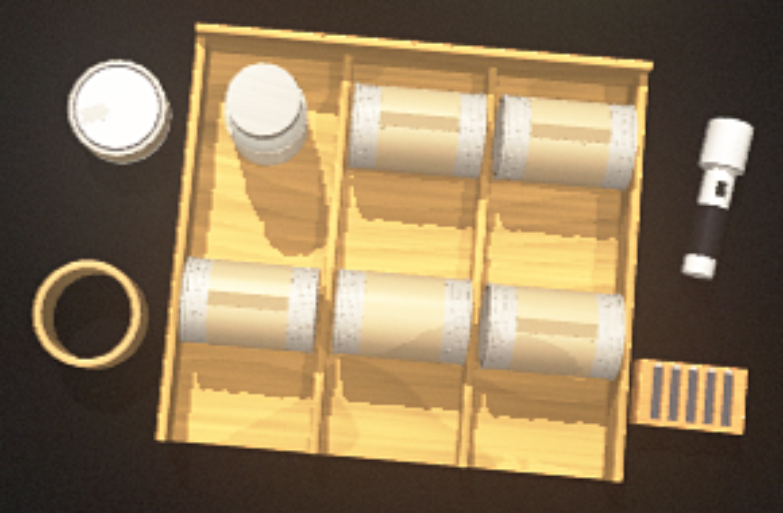

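The three front tins line up at crop pixels (250,305), (403,315) and (553,330), level to within about 2 mm. Nothing else has moved.

```bash
python3 -c "
from station import ctrl;print(ctrl.close_job())"
```

```text
the job is handed in; nothing more can be done
None
```

The tin was rolled forward in four gentle strokes from its top and lies at rest, measured about 2 mm from level with both front tins; nothing else moved visibly, and the job is handed in (no verdict was returned).

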